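# Cock the bench kicker, load a carton and trip it into the tray

### The job

Ready the spring kicker and use it: draw its arm back by the upright handle, gently, just until the sear catches and holds it - the catch is clamped at a different place each time, so feel for it and do not crush the rubber buffer behind it. Then set the smallest carton flat on the dark seat patch of the deck, let go of it, and press the trigger so that the arm kicks the carton into the steel tray. Leave everything else on the bench where it is.

Things in the scene. Friction and masses are not known exactly. Their poses are not given: they have to be found in the camera images.
- kicker_base: Bench kicker, bolted down, nowhere over 88 mm high: a dark steel plate with (own frame) an aluminium deck (top 24 mm up, x -34..63, y -50..26 mm), a pivot post at x=90 y=0 mm, a steel tray on the -y side, a rail with sear and trigger on the +y side. Origin on the bench, z up; at yaw 0 x points away from the robot. Place and yaw (within 0.2 rad) vary.
- pivot (a point): The axis of the kicker arm's upright hinge (post 12 mm thick, top 58 mm above the bench, hub 30 mm across); this point is 66 mm above the bench, at the height of the handle point.
- handle (a point): Middle of the gripping part of the arm's upright handle: a round black post 16 mm thick, 165 mm from the pivot axis, free from 46 to 88 mm above the bench; this point is 66 mm above the bench and moves with the arm.
- kicker_arm (a joint): Swing of the grey kicker arm (bar 12 mm wide, 30 to 46 mm above the bench, reaching 175 mm from the pivot), rad: 0 at rest, leaning over the tray; grows as it is drawn back towards the rail (clockwise from above); 1.45 at most. A damped spring drives it back to 0: 0.35 N m at 0 plus 0.40 N m per rad (some 5 N at the handle when cocked). It cannot stay back unless the sear holds it.
- catch_mid (a point): Middle of the stretch in which the sear may be clamped on its rail, 120 mm from the pivot axis, 36 mm above the bench; fixed to the base, it does not show where the sear is. The sear is a steel ramp, pressed down as the arm rides over it on a roller (1 to 2 N more at the handle, over the last 20 mm there); the push then drops as it snaps up behind the arm and holds it, anywhere from 0.97 to 1.33 rad.
- buffer (a joint): Compression (m) of the round rubber buffer behind the catch, which moves along the rail with it: 0 free, grows as the arm presses it, 4 N per mm, at 120 mm from the pivot axis. The arm meets it about 1.2 mm (there; 1.7 mm at the handle) after being caught. Over 3 mm (12 N on it, felt as some 9 N on top of the spring at the handle) it is damaged.
- trigger_top (a point): Middle of the top of the trigger, a round black push button 28 mm across on a grey block at the end of the rail away from the tray; its top is 58 mm above the bench when up. Pressed straight down 16 mm at most, 2 to 4 N; the button also dips by itself while the arm rides over the sear.
- trigger (a joint): Travel of the trigger, in m: 0 up, 0.016 fully down. The sear goes down with it and lets the arm go after 7 to 10 mm.
- seat (a point): Centre of the dark seat patch (54 x 64 mm, x by y) on the deck's top, 24 mm above the bench; axes as kicker_base. The arm at rest lies across its tray side; the cocked arm leaves it free by 15 mm or more beside a carton lying square on the patch. The hub begins 74 mm from the patch centre, in +x.
- small_carton: The smallest carton on the bench, plain red, 50 x 60 x 30 mm (own x, y, z), about 0.09 kg; origin at the centre of its underside. It starts on the bench on the robot's left. Placed on the seat with its 60 mm side along the seat's y it fits the patch and can be held across its 50 mm side.
- tray: Steel tray fixed to the kicker on its -y side: 185 x 150 mm (x, y), floor 4 mm, 4 mm walls 40 mm high on three sides, open towards the deck. Origin at the centre of its underside; axes as kicker_base.
- tape: Roll of clear tape lying flat, 96 mm across, 48 mm high, origin at the centre of its underside; bystander.
- notes: Yellow note pad, 76 x 76 x 14 mm, origin at the centre of its underside; bystander.
- brown_box: Brown cardboard carton, 95 x 62 x 48 mm, origin at the centre of its underside; bystander.
- marker: Black-capped marker lying near the front edge, 134 x 18 x 19 mm, origin at the centre of its underside; bystander.
- roll: White paper roll lying flat at the right edge of the bench, 96 mm across, 50 mm high, origin at the centre of its underside; bystander.

How it is judged:
On the way, in this order (a step that is already met when the one before it is completed fails the run):
1. the arm is held back by its sear with no finger on it (value of joint kicker_arm above 0.9 rad and contact force between the fingers and kicker_arm below 0.1 N), for 0.5 s.
2. the smallest carton lies flat on the seat, let go, with the arm still cocked (value of joint kicker_arm above 0.9 rad and contact force between the fingers and small_carton below 0.1 N and x of small_carton in the frame of seat between -0.02 and 0.02 m and y of small_carton in the frame of seat between -0.02 and 0.02 m and z of small_carton in the frame of seat between -0.003 and 0.003 m), for 0.3 s.
3. the trigger is pressed and the arm swings home (value of joint kicker_arm below 0.1 rad), for 0.1 s.
At the end, for the whole second after the job is handed in: The kicker arm is back at rest (under 0.1 rad) and the smallest carton lies still in the tray: its origin within the three walls and less than 36 mm above the tray's underside (x of small_carton in the frame of tray between -0.088 and 0.088 m and y of small_carton in the frame of tray between -0.071 and 0.071 m and z of small_carton in the frame of tray below 0.036 m and value of joint kicker_arm below 0.1 rad and linear speed of small_carton below 0.02 m/s); the robot touches nothing.
It fails at once if the rubber buffer is crushed by more than 3 mm (12 N) (value of joint buffer above 0.003 m).
It fails at once if another thing on the bench is moved by more than 25 mm (distance of any of tape, notes, brown_box, marker, roll from where it was at the start of the episode above 0.025 m).
It also fails if it takes over 72 s, if anything falls off the work surface, if the arm or the gripper's body presses on something with over 40 N, if the wrist force passes 120 N, or if a joint passes its speed limit or range.

### The arm

A 7-joint arm with a two-finger parallel gripper is mounted at the origin on a cart in front of the work surface, level with it; the furniture and walls round the work are solid. World frame = base frame: x ahead of the robot, y to its left, z up, the work surface at z = 0. Lengths are in m, angles in rad, forces in N, time in s.
With the tool pointing down it reaches from about 0.425 to 0.925 m from the base axis. Payload 6.8 kg.
Tool frame: the origin (TCP) lies on the centre line of the jaws, within the pads' length; the fingertips stand 14 mm ahead of it and the grasp point (between the pads) lies 5 mm behind it (r.nose_length is the distance from the TCP to the fingertips, in m); z points along the fingers, y is the direction in which the jaws open and shut (so a half turn about z gives the same grasp; the last joint's range is limited). The gripper opens to 85 mm and grips with 20 to 120 N. Pads are 22 mm wide; open, the fingers measure 114 mm over their backs; the gripper's body (76 mm by 85 mm) begins 54 mm behind the grasp point. The pads swing forward as they close: fully open they stand 13 mm farther back than shut.
Start: joints at [-1.282, 0.477, 0.022, 1.555, -0.011, 1.109, -0.083], TCP at [0.261, 0.623, 0.245] pointing down, gripper open.
Joint ranges: [-2.96, 2.96], [-0.34, 2.1], [-1.41, 1.46], [0.24, 2.44], [-1.37, 4.51], [0.17, 1.92], [-2.96, 2.96]. Speed limits (rad/s): [2.39, 2.39, 3.14, 3.14, 3.14, 3.14, 3.14].

### API

Orientations are given as a rotation vector (axis times angle).
In Python, from bench import r, imaging, look_for, outline_of gives the robot as it stands. The module is installed in compiled form; this text tells all that it offers.
- The arm moves only by the tool carry_out, never from a script. Its arguments are lists of equal length, an entry for each row: "offset": the shift along the tool's x, y, z as a fraction of full scale, a list of three; "turn": the turn, a rotation vector about the tool's x, y, z as a fraction of full scale, a list of three. A call has 1 to 8 rows; each row is the pose to reach, as a shift and turn from the pose commanded when the call began, along the tool's axes at that moment; what a row does not reach only later rows make up. Full scale, the value 1, is 0.5 m for a shift and 1.5 rad for a turn. A row lasts 1/10 s, in which the tool goes at most 50 mm and 8.59 degrees, less where a joint would pass 70% of its speed; a pose out of reach is approached as far as the arm can. A call with a number of a shift or a turn outside -1 to 1 is refused whole. A call with a gripper value outside its range is refused whole. "hand" is the closure, from 0 (fully open) to 1 (shut), set as the call begins (left out, the last holds). The fingers move at their own pace and stop on an object; "force" is the grip in N (left out, the last holds). Time passes only in rows, so rows that repeat a pose let the fingers close. It gives the time, the measured TCP pose, the force and the opening at its end, in the units of the state.
- r.get_obs(): the state, without advancing time (a new reading comes with each control period).
- imaging.grab_frame(name): name is "scene" or "top" or "wrist"; returns a dict with "pixels" (400x640x3 uint8, red, green, blue), "fx", "fy", "cx", "cy" (pixels), "R" (3x3) and "t" (3): a world point X has camera coordinates R X + t. Camera axes: x right, y down, z forward; pixel columns grow to the right and rows downward; lengths in m; the calibration is good to about 2 mm. The wrist camera is an equidistant fisheye: a pixel r from the principal point sees the ray r / f radians off the axis. A picture is of the moment at which its call begins. There is no depth.
- r.hand_in(): hands the job in, once; it reports no verdict.
Trained networks look in the newest picture that a camera, given by its name, has taken for a name from the list of things; names that differ only in an ending like _2 or _b are one class to them, and where a whole thing is asked for, a point or a joint stands for the part that bears it (a point fixed in the world has none). Each returns a list of dicts, best first, with "score" (0 to 1); they miss things now and then, are a little off and sometimes report something else, mostly with a low value. They report only what shows in the picture. A call takes as long as a camera call.
- look_for(query, camera): "xyz" ([x, y, z] in m, in the coordinates of the camera as it stood for that picture, good to about 4 mm: the middle of the surface that is visible of it).
- outline_of(query, camera): "region" (400x640 bool, what is visible of it).
The state is a dict: "clock": time; "joints": joint angles; "qvel": joint speeds; "tau": joint torques, N m; "tcp_pos": TCP position; "orientation": TCP orientation; "contact_force": force on the tool from outside, world axes, zero at the start; "moment": the same for the moment, N m; "grip_width": finger opening in m.
Only numpy, scipy, OpenCV 4.12 (cv2) and the standard library are available. Lean on these libraries where they do the work, as an engineer would, in place of code of your own. Each camera call takes 0.05 s, during which the arm holds its last target. There are 200 camera calls.

## Working session

There is one attempt and no reset: what is moved stays moved. The work goes in short steps, Python scripts to look and compute and a tool call to move; the robot and the scene stay as the last step left them, time stands still between calls to the robot, and variables do not carry over. Pictures are saved under pics/ and viewed, about 8 in all and at most 12, crops included, and the job is handed in when it is done.

Besides the shell and the picture viewer there is one more tool, called after "Emit:" as name(argument=value, ...) on one line, values as JSON. carry_out: Moves the arm, as the interface text tells. Shift numbers are shares of 0.5 m and turn numbers shares of 1.5 rad, none past 1 either way. Its arguments: {"type":"object","properties":{"offset":{"type":"array","items":{"type":"array","items":{"type":"number","minimum":-1,"maximum":1}}},"turn":{"type":"array","items":{"type":"array","items":{"type":"number","minimum":-1,"maximum":1}}},"hand":{"type":"number"},"force":{"type":"number"}},"required":["offset","turn"]}

```bash
mkdir -p pics; cat > h.py <<'E'
import numpy as np, cv2
from scipy.spatial.transform import Rotation as Ro
from bench import r, imaging, look_for, outline_of
def world(f,x): return np.array(f["R"]).T@(np.array(x)-np.array(f["t"]))
def atz(f,u,v,z):
    d=np.array(f["R"]).T@np.array([(u-f["cx"])/f["fx"],(v-f["cy"])/f["fy"],1]); c=-np.array(f["R"]).T@np.array(f["t"])
    return c+d*(z-c[2])/d[2]
def save(n,p): cv2.imwrite("pics/"+n,p[...,::-1])
E
python3 - <<'E'
from h import *
np.set_printoptions(precision=4,suppress=True)
o=r.get_obs(); print({k:np.round(v,3) for k,v in o.items()}, r.nose_length, Ro.from_rotvec(o["orientation"]).as_matrix())
for c in ["top","scene"]:
    f=imaging.grab_frame(c); save(c+"0.png",f["pixels"])
    for q in ["kicker_base","handle","trigger_top","seat","small_carton","tray","pivot","kicker_arm","tape","notes","brown_box","marker","roll"]:
        L=look_for(q,c)
        print(c,q,[(round(d["score"],2),world(f,d["xyz"])) for d in L[:2]])
E
```

```text
{'clock': np.float64(0.0), 'joints': array([-1.282,  0.478,  0.022,  1.557, -0.011,  1.109, -0.083]), 'qvel': array([ 0.001,  0.001,  0.   , -0.001, -0.001,  0.   ,  0.   ]), 'tau': array([ -0.001, -59.646,   1.608, -28.12 ,   0.012,   0.009,  -0.   ]), 'tcp_pos': array([0.261, 0.622, 0.244]), 'orientation': array([-0.619, -3.08 ,  0.003]), 'contact_force': array([ 0.283,  0.123, -0.911]), 'moment': array([ 0.018,  0.027, -0.026]), 'grip_width': np.float64(0.086)} 0.014 [[-0.9223  0.3865 -0.0006]
 [ 0.3865  0.9223 -0.0018]
 [-0.0002 -0.0019 -1.    ]]
top kicker_base [(0.7, array([ 0.5052, -0.0786,  0.0049])), (0.56, array([0.6153, 0.3482, 0.0474]))]
top handle [(0.79, array([ 0.5183, -0.0863,  0.0421]))]
top trigger_top [(0.52, array([0.482 , 0.0308, 0.0305]))]
top seat [(0.89, array([ 0.5089, -0.0829,  0.0033]))]
top small_carton [(0.6, array([0.4542, 0.3474, 0.0257]))]
top tray [(0.83, array([ 0.5196, -0.1837,  0.0046]))]
top pivot [(0.7, array([ 0.5088, -0.0757,  0.0003]))]
top kicker_arm [(0.58, array([ 0.517 , -0.0868,  0.0455]))]
top tape [(0.95, array([0.6183, 0.3511, 0.0442])
[... 433 characters left out ...]
ger_top [(0.69, array([0.4768, 0.0199, 0.0342]))]
scene seat [(0.9, array([ 0.5053, -0.1059,  0.0057]))]
scene small_carton [(0.64, array([0.4517, 0.3357, 0.0274])), (0.29, array([ 0.5104, -0.0949,  0.0423]))]
scene tray [(0.57, array([ 0.5239, -0.1833,  0.0042]))]
scene pivot [(0.95, array([ 0.505 , -0.1065,  0.0054]))]
scene kicker_arm [(0.52, array([ 0.5103, -0.0965,  0.0453]))]
scene tape [(0.79, array([0.6181, 0.3434, 0.0285]))]
scene notes [(0.49, array([0.5596, 0.4955, 0.0093]))]
scene brown_box [(0.53, array([0.4248, 0.4964, 0.0467]))]
scene marker [(0.6, array([0.3522, 0.2608, 0.0119]))]
scene roll [(0.83, array([ 0.4572, -0.4457,  0.0465])), (0.41, array([0.4766, 0.0185, 0.0394]))]
```

View pics/top0.png

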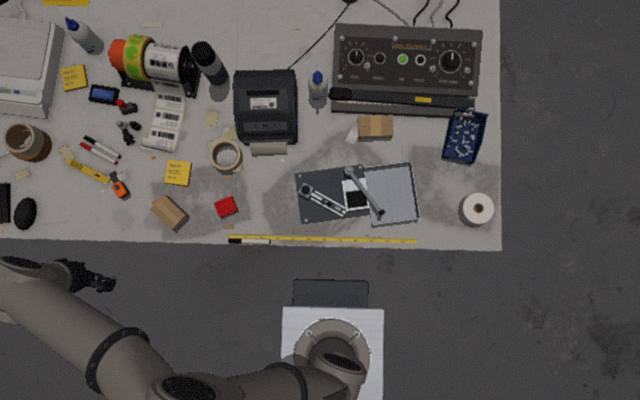

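View pics/scene0.png

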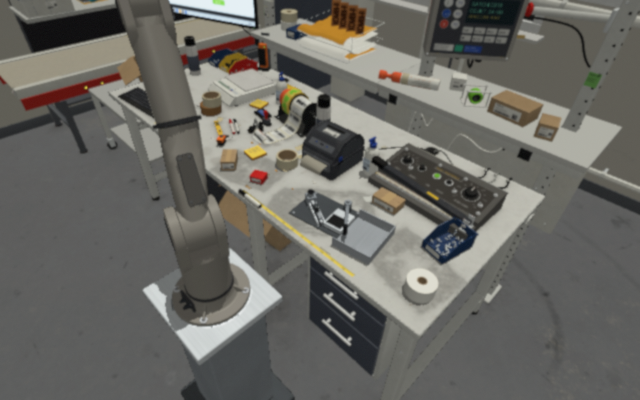

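Top view: the kicker spans px (295–418, 163–225), the red carton is at (226,206), and the tape is at (227,155). Next I'll enlarge the kicker and carton.

```bash
python3 - <<'E'
from h import *
np.set_printoptions(precision=4,suppress=True)
f=imaging.grab_frame("top")
p=f["pixels"][155:235,290:425]; a=cv2.resize(p,None,fx=5.9,fy=5.9,interpolation=cv2.INTER_CUBIC); save("kick.png",a)
print(f["fx"],f["cx"],f["cy"],f["t"],f["R"])
for q,z in [("tray",.04),("small_carton",.03),("handle",.088),("kicker_arm",.046),("trigger_top",.058),("kicker_base",.005)]:
    L=outline_of(q,"top")
    for d in L[:1]:
        m=d["region"].astype(np.uint8); ys,xs=np.nonzero(m)
        c,s,a=cv2.minAreaRect(np.c_[xs,ys].astype(np.float32)); B=cv2.boxPoints((c,s,a))
        print(q,d["score"],m.sum(),c,s,a,"W",atz(f,*c,z)); print(np.array([atz(f,*b,z)[:2] for b in B]).round(4).tolist())
E
```

```text
438.2180853019844 322.5209186103291 200.5844622359515 [0.0265 0.4819 1.3626] [[ 0.026  -0.9996 -0.0055]
 [-0.9961 -0.0255 -0.0842]
 [ 0.084   0.0077 -0.9964]]
tray 0.95 2749 (391.5342712402344, 192.39488220214844) (59.78120803833008, 49.29847717285156) 81.46923065185547 W [ 0.5105 -0.1754  0.04  ]
[[0.5897, -0.0843], [0.6167, -0.2365], [0.4321, -0.2655], [0.4056, -0.1151]]
small_carton 0.68 338 (225.57757568359375, 206.1810302734375) (16.807226181030273, 20.352500915527344) 66.80140686035156 W [0.4549 0.3421 0.03  ]
[[0.4656, 0.3824], [0.4923, 0.3248], [0.4443, 0.3019], [0.4177, 0.3594]]
handle 0.7 343 (364.9022521972656, 189.76560974121094) (60.72831344604492, 9.992125511169434) 50.856014251708984 W [ 0.5113 -0.0881  0.088 ]
[[0.5714, -0.0175], [0.5912, -0.0405], [0.4516, -0.1582], [0.4321, -0.1353]]
kicker_arm 0.87 326 (364.9100341796875, 189.72315979003906) (60.6411018371582, 10.091392517089844) 49.51398849487305 W [ 0.5161 -0.0919  0.046 ]
[[0.5762, -0.0176], [0.5974, -0.041], [0.4565, -0.1656], [0.4356, -0.1422]]
trigger_top 0.76 241 (322.5899658203125, 199.84703063964844) (49.23165512084961, 8.06161880493164) 30.465543746948242 W [0.4802 0.0384 0.058 ]
[[0.5062, 0.1107], [0.528, 0.0988], [0.4543, -0.0335], [0.4327, -0.0215]]
kicker_base 0.92 6633 (357.2317199707031, 194.90707397460938) (64.14047241210938, 120.73500061035156) 84.0938491821289 W [ 0.5034 -0.0713  0.005 ]
[[0.5811, 0.1336], [0.6311, -0.2512], [0.4266, -0.2739], [0.3774, 0.1062]]
```

View pics/kick.png

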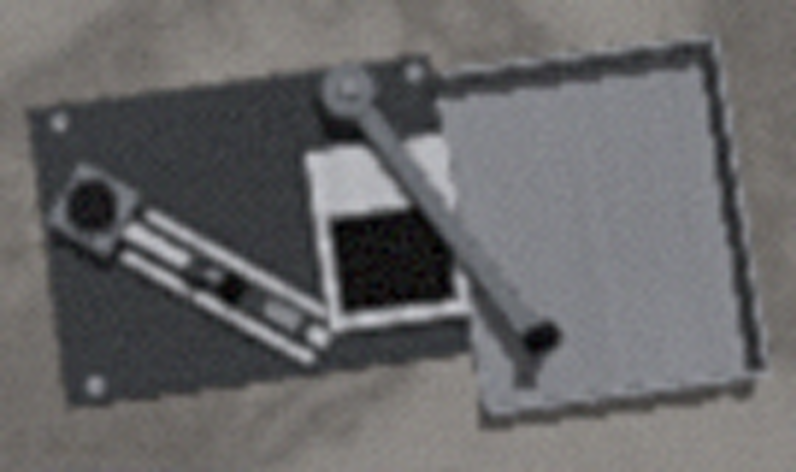

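Crop (×5.9): the pivot post is at (348,88), handle top (541,335), trigger button (93,203), deck corners (306,152) and (335,330), buffer (black) (232,290), sear ramp (282,315). I'll fit the base pose to these.

```bash
python3 - <<'E'
from h import *
from scipy.optimize import least_squares
np.set_printoptions(precision=4,suppress=True)
f=imaging.grab_frame("top")
P=lambda x,y,z: atz(f,(x+.5)/5.9-.5+290,(y+.5)/5.9-.5+155,z)[:2]
piv=P(348,88,.058);han=P(541,335,.088);tri=P(93,203,.058)
d1=P(306,152,.024);d2=P(335,330,.024)
for n,z in [((30,110),.004),((68,405),.004),((718,42),.04),((768,370),.04),((484,420),.04)]: print(n,P(*n,z))
print("seat ink",P(330,215,.024),P(342,313,.024))
M=[((.09,0),piv,2),((.063,.026),d1,1),((-.034,.026),d2,1)]
def res(p):
    c,s=np.cos(p[2]),np.sin(p[2]);R=np.array([[c,-s],[s,c]])
    return np.concatenate([w*(p[:2]+R@np.array(a)-b) for a,b,w in M])
s=least_squares(res,[.5,-.07,.1]);p=s.x;print("base",p,"res mm",s.fun*1e3)
R=np.array([[np.cos(p[2]),-np.sin(p[2])],[np.sin(p[2]),np.cos(p[2])]])
for n,q in [("piv",piv),("han",han),("tri",tri),("buf",P(232,290,.036)),("ramp",P(282,315,.036)),("railA",P(320,330,.03))]:
    b=R.T@(q-p[:2]); v=b-[.09,0]; print(n,"W",q,"base",b,"r",np.hypot(*v),"ang",np.arctan2(v[1],v[0]))
# seat patch mask fit
im=f["pixels"].astype(int).sum(2); 
E
```

```text
(30, 110) [0.5683 0.1307]
(68, 405) [0.4085 0.1052]
(718, 42) [ 0.6086 -0.2359]
(768, 370) [ 0.4352 -0.2637]
(484, 420) [ 0.4051 -0.1152]
seat ink [ 0.5129 -0.0328] [ 0.4606 -0.0404]
base [ 0.4883 -0.056   0.1856] res mm [ 1.1202 -0.2481 -0.9767  0.413  -1.2636  0.0832]
piv W [ 0.5762 -0.0393] base [0.0895 0.0002] r 0.0005736522255543725 ang 2.73805501757942
han W [ 0.4475 -0.1383] base [-0.0553 -0.0733] r 0.1627513772119724 ang -2.674359647775211
tri W [0.5123 0.0923] base [0.051  0.1414] r 0.14668621404310844 ang 1.8401388086701496
buf W [0.4704 0.0186] base [-0.0039  0.0766] r 0.12117795585432534 ang 2.4568009245114864
ramp W [ 0.4578 -0.0081] base [-0.0211  0.0527] r 0.12299553432163383 ang 2.6987483837019663
railA W [ 0.4508 -0.0286] base [-0.0318  0.0339] r 0.12645019169751523 ang 2.8703447421647774
```

```bash
cat >> h.py <<'E'
piv=np.array([.577,-.040]); A0=-2.492; YAW=.163; SEAT=np.array([.491,-.066])
def rot(ydeg,tilt=0,out=None):
    """tool y horizontal at ydeg; z down, leaning by tilt along horizontal 'out'"""
    a=np.radians(ydeg); y=np.array([np.cos(a),np.sin(a),0]); z=np.array([0,0,-1.])
    if tilt: z=np.cos(tilt)*z+np.sin(tilt)*np.append(out,0)
    return np.c_[np.cross(y,z),y,z]
def arm_pose(th,lead=0,rad=.161,z=.066,tilt=.2):
    a=A0-th; v=np.array([np.cos(a),np.sin(a)]); t=np.array([v[1],-v[0]])
    return np.append(piv+rad*v+lead*t,z), rot(np.degrees(np.arctan2(-t[1],-t[0])),tilt,v)
def rel(p,R,o=None,base=None):
    if base is None:
        o=o or r.get_obs(); base=(np.array(o["tcp_pos"]),Ro.from_rotvec(o["orientation"]).as_matrix())
    p0,R0=base
    return np.round(R0.T@(p-p0)/.5,3).tolist(), np.round(Ro.from_matrix(R0.T@R).as_rotvec()/1.5,3).tolist()
E
python3 - <<'E'
from h import *
print(arm_pose(0)[0],rel(np.array([.5,.25,.25]),rot(0)))
b=(np.array([.5,.25,.25]),rot(0)); p,R=arm_pose(0,z=.17); print(rel(p,R,base=b))
E
```

```text
[ 0.44879083 -0.13738279  0.066     ] ([-0.729, -0.502, -0.009], [-0.0, 0.0, 0.783])
([-0.775, -0.102, 0.16], [0.061, -0.124, 0.612])
```

Emit:
carry_out(offset=[[-0.729,-0.502,-0.009],[-0.729,-0.502,-0.009],[-0.729,-0.502,-0.009],[-0.729,-0.502,-0.009],[-0.729,-0.502,-0.009],[-0.729,-0.502,-0.009],[-0.729,-0.502,-0.009],[-0.729,-0.502,-0.009]], turn=[[0,0,0.783],[0,0,0.783],[0,0,0.783],[0,0,0.783],[0,0,0.783],[0,0,0.783],[0,0,0.783],[0,0,0.783]], hand=0.35)

```text
clock: 2.6
tcp_pos: [0.4779, 0.2843, 0.2498]
orientation: [-2.228, -2.214, -0.001]
contact_force: [2.1, 0.2, 0.2]
grip_width: 0.0557
```

```bash
python3 - <<'E'
from h import *
o=r.get_obs();print(o["clock"],o["joints"],o["grip_width"],o["contact_force"],o["tcp_pos"])
p,R=arm_pose(0,z=.17); print(rel(p,R)); b=(p,R); print(rel(*arm_pose(0),base=b))
E
```

```text
2.6 [-0.95874141  0.28505466  0.37945799  1.85965342 -0.12305069  1.01868426
 -0.53475633] 0.05568567797292018 [2.06748585 0.15544178 0.1845114 ] [0.47786026 0.28430031 0.2497834 ]
([-0.844, -0.053, 0.159], [0.061, -0.125, 0.608])
([0.041, 0.0, 0.204], [0.0, 0.0, 0.0])
```

Emit:
carry_out(offset=[[-0.844,-0.053,0.159],[-0.844,-0.053,0.159],[-0.844,-0.053,0.159],[-0.844,-0.053,0.159],[-0.844,-0.053,0.159],[-0.844,-0.053,0.159],[-0.844,-0.053,0.159],[-0.844,-0.053,0.159]], turn=[[0.061,-0.125,0.608],[0.061,-0.125,0.608],[0.061,-0.125,0.608],[0.061,-0.125,0.608],[0.061,-0.125,0.608],[0.061,-0.125,0.608],[0.061,-0.125,0.608],[0.061,-0.125,0.608]])

```text
clock: 3.4
tcp_pos: [0.4525, -0.1078, 0.1753]
orientation: [2.899, 0.985, -0.292]
contact_force: [0.8, 0.7, 0.1]
grip_width: 0.0551
```

```bash
python3 - <<'E'
from h import *
o=r.get_obs();print(o["clock"],o["joints"],o["grip_width"],o["contact_force"],o["tcp_pos"])
p,R=arm_pose(0,z=.13); print(rel(p,R)); print(rel(*arm_pose(0)))
E
```

```text
3.4 [-0.56179583  0.35740692  0.71016777  2.06352597 -0.10722466  0.94799062
 -0.71404242] 0.055141552405966215 [0.79829314 0.70397876 0.0693646 ] [ 0.4524526  -0.10782706  0.17530687]
([-0.023, 0.042, 0.097], [0.002, 0.001, 0.003])
([0.003, 0.042, 0.223], [0.002, 0.001, 0.003])
```

Emit:
carry_out(offset=[[0,0,0],[0,0,0],[0,0,0]], turn=[[0,0,0],[0,0,0],[0,0,0]])

```text
clock: 3.7
tcp_pos: [0.4527, -0.1051, 0.1755]
orientation: [2.899, 0.988, -0.292]
contact_force: [-0.7, 0.4, 0.4]
grip_width: 0.0553
```

```bash
python3 - <<'E'
from h import *
o=r.get_obs();print(o["clock"],o["grip_width"],o["contact_force"],o["tcp_pos"])
print(rel(*arm_pose(0,z=.13))); print(rel(*arm_pose(0)))
f=imaging.grab_frame("wrist"); save("w1.png",f["pixels"])
c=np.array(f["R"]).T@(-np.array(f["t"])); print(c)
E
```

```text
3.7 0.05525699414863638 [-0.66792429  0.40268097  0.41229439] [ 0.45270288 -0.10510271  0.17554187]
([-0.027, 0.046, 0.098], [0.001, 0.0, 0.005])
([-0.001, 0.046, 0.224], [0.001, 0.0, 0.005])
[ 0.52951101 -0.04564313  0.28728324]
```

View pics/w1.png

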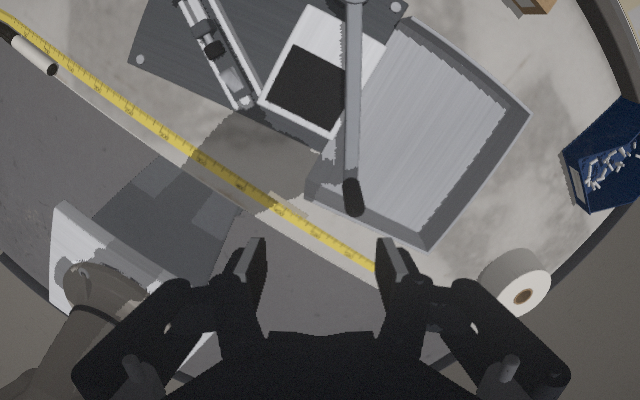

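Wrist view: the handle's upper end is near (355,207), right of the jaw mid-line (~320). The sear ramp is at (235,80), the buffer at (213,48) and the seat patch near (308,88). I'll measure these with the fisheye model.

```bash
python3 - <<'E'
from h import *
np.set_printoptions(precision=4,suppress=True)
f=imaging.grab_frame("wrist")
def wat(u,v,z):
    x,y=(u-f["cx"])/f["fx"],(v-f["cy"])/f["fy"]; t=np.hypot(x,y); d=np.array([x/t*np.sin(t),y/t*np.sin(t),np.cos(t)])
    d=np.array(f["R"]).T@d; c=-np.array(f["R"]).T@np.array(f["t"]); return c+d*(z-c[2])/d[2]
for n,u,v,z in [("handle",355,207,.088),("seatTL",293,45,.024),("seatBL",265,101,.024),("seatBR",331,131,.024),("deckBL",258,101,.024),("deckBR",332,137,.024),("ramp",235,80,.036),("buf",213,48,.036)]:
    w=wat(u,v,z); q=w[:2]-piv; print(n,w,"r",np.hypot(*q),"theta",(A0-np.arctan2(q[1],q[0]))%(2*np.pi))
save("w1z.png",cv2.resize(f["pixels"][0:120,120:290],None,fx=4.5,fy=4.5,interpolation=cv2.INTER_CUBIC))
E
```

```text
handle [ 0.4518 -0.1383  0.088 ] r 0.15917234917998851 theta 6.266996294913026
seatTL [ 0.5133 -0.0294  0.024 ] r 0.06456256042533566 theta 0.815251488513324
seatBL [ 0.4601 -0.0386  0.024 ] r 0.11688031116523985 theta 0.6616512654238846
seatBR [ 0.473  -0.1008  0.024 ] r 0.12047297235802232 theta 0.12032476847858575
deckBL [ 0.4565 -0.0336  0.024 ] r 0.12063687777176149 theta 0.7029507101850445
deckBR [ 0.4692 -0.105   0.024 ] r 0.1259016586352014 theta 0.10703838088504547
ramp [ 0.4635 -0.008   0.036 ] r 0.11795584944234658 theta 0.9241322784200143
buf [0.4755 0.023  0.036 ] r 0.11952068611691616 theta 1.2050999204904853
```

View pics/w1z.png

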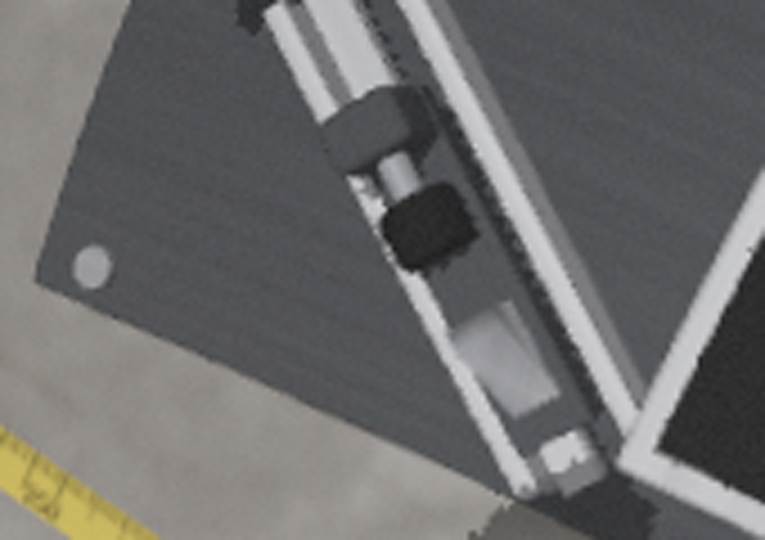

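Seat, rail and handle agree between the two cameras to within about 4 mm. From the ramp's rear edge and the buffer's face I expect the catch near θ≈1.07. I'll shift sideways, then go down over the handle.

Emit:
carry_out(offset=[[-0.027,0.046,0.098],[-0.027,0.046,0.098],[-0.027,0.046,0.098],[-0.001,0.046,0.224],[-0.001,0.046,0.224],[-0.001,0.046,0.224]], turn=[[0,0,0.005],[0,0,0.005],[0,0,0.005],[0,0,0.005],[0,0,0.005],[0,0,0.005]])

```text
clock: 4.4
tcp_pos: [0.4473, -0.1374, 0.0651]
orientation: [2.902, 0.977, -0.297]
contact_force: [-0.5, -0.3, -0.9]
grip_width: 0.0558
```

```bash
cat >> h.py <<'E'
def st():
    o=r.get_obs(); p=np.array(o["tcp_pos"]); q=p[:2]-piv; a=np.arctan2(q[1],q[0]); v=q/np.hypot(*q); t=np.array([v[1],-v[0]])
    F=np.array(o["contact_force"]); print("clk %.2f th_tcp %.4f r %.4f z %.4f w %.4f Ft %.2f Fr %.2f Fz %.2f"%(o["clock"],(A0-a+.5)%(2*np.pi)-.5,np.hypot(*q),p[2],o["grip_width"],F[:2]@t,F[:2]@v,F[2]))
E
python3 - <<'E'
from h import *
st()
f=imaging.grab_frame("wrist"); save("w2.png",f["pixels"][130:330,200:460])
E
```

```text
clk 4.40 th_tcp 0.0056 r 0.1622 z 0.0651 w 0.0558 Ft 0.07 Fr 0.62 Fz -0.88
```

View pics/w2.png

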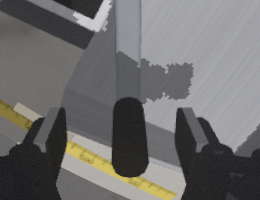

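The handle sits between the fingers (crop: handle 130, fingers 66 and 177).

```bash
python3 - <<'E'
from h import *
L=[rel(*arm_pose(th)) for th in [0,.1,.2,.32,.44,.56,.68,.8]]
print([a for a,b in L]);print([b for a,b in L])
E
```

```text
[[0.002, -0.0, 0.0], [0.003, -0.032, -0.0], [0.008, -0.064, -0.001], [0.018, -0.101, -0.003], [0.032, -0.137, -0.006], [0.05, -0.171, -0.01], [0.072, -0.203, -0.015], [0.097, -0.231, -0.02]]
[[0.001, 0.002, -0.001], [0.014, 0.002, 0.065], [0.027, 0.002, 0.13], [0.043, 0.002, 0.208], [0.059, 0.001, 0.287], [0.075, 0.001, 0.365], [0.091, 0.001, 0.443], [0.107, 0.001, 0.522]]
```

Emit:
carry_out(offset=[[0.002,0,0],[0.003,-0.032,0],[0.008,-0.064,-0.001],[0.018,-0.101,-0.003],[0.032,-0.137,-0.006],[0.05,-0.171,-0.01],[0.072,-0.203,-0.015],[0.097,-0.231,-0.02]], turn=[[0,0,0],[0.014,0,0.065],[0.027,0,0.13],[0.043,0,0.208],[0.059,0,0.287],[0.075,0,0.365],[0.091,0,0.443],[0.107,0,0.522]], hand=0.67)

```text
clock: 5.25
tcp_pos: [0.4183, -0.0166, 0.0672]
orientation: [-3.102, 0.244, 0.309]
contact_force: [-0.2, -3.9, 1.1]
grip_width: 0.0283
```

```bash
python3 - <<'E'
from h import *
st(); print(r.get_obs()["joints"])
L=[rel(*arm_pose(th)) for th in [.83,.86,.89,.92]]
print([a for a,b in L]);print([b for a,b in L])
E
```

```text
clk 5.25 th_tcp 0.7961 r 0.1604 z 0.0672 w 0.0283 Ft -3.88 Fr -0.39 Fz 1.11
[-0.65462466  0.55804769  0.73769634  2.19166635 -0.54822332  0.80819726
 -1.24834209]
[[-0.001, -0.011, 0.003], [-0.0, -0.021, 0.002], [0.0, -0.03, 0.002], [0.001, -0.04, 0.002]]
[[0.004, -0.001, 0.015], [0.008, -0.001, 0.035], [0.012, -0.001, 0.055], [0.015, -0.001, 0.074]]
```

Tangential force is 3.9 N against 3.96 N expected from the spring, so tracking is good.

Emit:
carry_out(offset=[[0,-0.011,0.002],[0,-0.021,0.002],[0,-0.03,0.002],[0.001,-0.04,0.002],[0.001,-0.04,0.002]], turn=[[0.004,0,0.015],[0.008,0,0.035],[0.012,0,0.055],[0.015,0,0.074],[0.015,0,0.074]])

```text
clock: 5.75
tcp_pos: [0.4218, 0.0027, 0.0648]
orientation: [-3.074, 0.411, 0.307]
contact_force: [0.6, -5.6, 3.6]
grip_width: 0.028
```

```bash
python3 - <<'E'
from h import *
st()
L=[rel(*arm_pose(th)) for th in [.94,.96,.98,1.0]]
print([a for a,b in L]);print([b for a,b in L])
E
```

```text
clk 5.75 th_tcp 0.9182 r 0.1610 z 0.0648 w 0.0280 Ft -5.23 Fr -2.07 Fz 3.61
[[-0.0, -0.007, -0.002], [-0.0, -0.013, -0.002], [0.0, -0.02, -0.002], [0.001, -0.026, -0.003]]
[[0.004, -0.001, 0.016], [0.007, -0.001, 0.029], [0.009, -0.001, 0.042], [0.012, -0.001, 0.055]]
```

Emit:
carry_out(offset=[[0,-0.005,0],[0,-0.01,0],[0,-0.015,0],[0,-0.02,0],[0,-0.02,0],[0,-0.02,0]], turn=[[0.002,0,0.01],[0.004,0,0.02],[0.006,0,0.03],[0.008,0,0.04],[0.008,0,0.04],[0.008,0,0.04]])

```text
clock: 6.35
tcp_pos: [0.4244, 0.0118, 0.0648]
orientation: [-3.055, 0.504, 0.304]
contact_force: [0.7, -6.3, 3.0]
grip_width: 0.0283
```

```bash
python3 - <<'E'
from h import *
st(); print(rel(*arm_pose(1.0)))
E
```

```text
clk 6.35 th_tcp 0.9766 r 0.1611 z 0.0648 w 0.0283 Ft -5.72 Fr -2.64 Fz 2.99
([-0.0, -0.008, -0.002], [0.004, -0.001, 0.015])
```

Emit:
carry_out(offset=[[0,-0.003,0],[0,-0.006,0],[0,-0.006,0]], turn=[[0.001,0,0.006],[0.002,0,0.012],[0.002,0,0.012]])

```text
clock: 6.65
tcp_pos: [0.4253, 0.0145, 0.0648]
orientation: [-3.049, 0.532, 0.304]
contact_force: [0.8, -6.7, 3.4]
grip_width: 0.0281
```

```bash
python3 -c "
from h import *
st()"
```

```text
clk 6.65 th_tcp 0.9943 r 0.1611 z 0.0648 w 0.0281 Ft -6.02 Fr -2.99 Fz 3.42
```

Emit:
carry_out(offset=[[0,-0.003,0],[0,-0.006,0],[0,-0.006,0]], turn=[[0.001,0,0.006],[0.002,0,0.012],[0.002,0,0.012]])

```text
clock: 6.95
tcp_pos: [0.4263, 0.0173, 0.0648]
orientation: [-3.043, 0.56, 0.304]
contact_force: [0.5, -6.2, 2.6]
grip_width: 0.028
```

```bash
python3 -c "
from h import *
st()"
```

```text
clk 6.95 th_tcp 1.0129 r 0.1612 z 0.0648 w 0.0280 Ft -5.58 Fr -2.68 Fz 2.63
```

Emit:
carry_out(offset=[[0,-0.003,0],[0,-0.003,0]], turn=[[0.001,0,0.006],[0.001,0,0.006]])

```text
clock: 7.15
tcp_pos: [0.4268, 0.0188, 0.0647]
orientation: [-3.04, 0.573, 0.303]
contact_force: [0.2, -6.1, 1.2]
grip_width: 0.0283
```

```bash
python3 -c "
from h import *
st()"
```

```text
clk 7.15 th_tcp 1.0231 r 0.1613 z 0.0647 w 0.0283 Ft -5.60 Fr -2.43 Fz 1.18
```

Emit:
carry_out(offset=[[0,-0.004,0],[0,-0.004,0]], turn=[[0.002,0,0.008],[0.002,0,0.008]])

```text
clock: 7.35
tcp_pos: [0.4275, 0.0209, 0.0647]
orientation: [-3.034, 0.592, 0.303]
contact_force: [0.9, -5.8, 2.4]
grip_width: 0.0282
```

```bash
python3 -c "
from h import *
st()"
```

```text
clk 7.35 th_tcp 1.0365 r 0.1615 z 0.0647 w 0.0282 Ft -5.02 Fr -3.01 Fz 2.38
```

Emit:
carry_out(offset=[[0,-0.004,0],[0,-0.004,0]], turn=[[0.002,0,0.008],[0.002,0,0.008]])

```text
clock: 7.55
tcp_pos: [0.4282, 0.023, 0.0647]
orientation: [-3.029, 0.609, 0.303]
contact_force: [0.2, -5.8, 1.7]
grip_width: 0.0281
```

```bash
python3 -c "
from h import *
st()"
```

```text
clk 7.55 th_tcp 1.0498 r 0.1616 z 0.0647 w 0.0281 Ft -5.24 Fr -2.47 Fz 1.71
```

Emit:
carry_out(offset=[[0,-0.004,0],[0,-0.004,0]], turn=[[0.002,0,0.008],[0.002,0,0.008]])

```text
clock: 7.75
tcp_pos: [0.4289, 0.0249, 0.0646]
orientation: [-3.023, 0.627, 0.302]
contact_force: [0.9, -5.4, 2.3]
grip_width: 0.0281
```

```bash
python3 -c "
from h import *
st()"
```

```text
clk 7.75 th_tcp 1.0628 r 0.1617 z 0.0646 w 0.0281 Ft -4.58 Fr -3.01 Fz 2.35
```

Emit:
carry_out(offset=[[0,-0.004,0],[0,-0.004,0]], turn=[[0.002,0,0.008],[0.002,0,0.008]])

```text
clock: 7.95
tcp_pos: [0.4296, 0.027, 0.0646]
orientation: [-3.018, 0.645, 0.302]
contact_force: [1.3, -4.1, 1.1]
grip_width: 0.0284
```

```bash
python3 -c "
from h import *
st()"
```

```text
clk 7.95 th_tcp 1.0759 r 0.1619 z 0.0646 w 0.0284 Ft -3.16 Fr -2.86 Fz 1.07
```

There's a clear drop (4.6 → 3.2 N), near the expected catch. I'll test by backing off a few mm.

Emit:
carry_out(offset=[[0,0.004,0],[0,0.008,0],[0,0.008,0]], turn=[[-0.002,0,-0.008],[-0.004,0,-0.016],[-0.004,0,-0.016]])

```text
clock: 8.25
tcp_pos: [0.4276, 0.0232, 0.0645]
orientation: [-3.029, 0.607, 0.304]
contact_force: [0.8, -4.8, 0.0]
grip_width: 0.0284
```

```bash
python3 -c "
from h import *
st()"
```

```text
clk 8.25 th_tcp 1.0496 r 0.1622 z 0.0645 w 0.0284 Ft -4.12 Fr -2.63 Fz 0.00
```

Not caught: the force followed back. I'll keep going forward.

Emit:
carry_out(offset=[[0,-0.004,0],[0,-0.008,0],[0,-0.011,0],[0,-0.011,0]], turn=[[0.002,0,0.008],[0.004,0,0.016],[0.005,0,0.022],[0.005,0,0.022]])

```text
clock: 8.65
tcp_pos: [0.4298, 0.0287, 0.0645]
orientation: [-3.014, 0.657, 0.302]
contact_force: [-0.5, -3.8, 0.5]
grip_width: 0.0281
```

```bash
python3 -c "
from h import *
st()"
```

```text
clk 8.65 th_tcp 1.0864 r 0.1624 z 0.0645 w 0.0281 Ft -3.68 Fr -1.22 Fz 0.48
```

Emit:
carry_out(offset=[[0,-0.003,0],[0,-0.003,0]], turn=[[0.001,0,0.006],[0.001,0,0.006]])

```text
clock: 8.85
tcp_pos: [0.4303, 0.0306, 0.0645]
orientation: [-3.01, 0.672, 0.303]
contact_force: [1.0, -2.2, 0.3]
grip_width: 0.0284
```

```bash
python3 -c "
from h import *
st()"
```

```text
clk 8.85 th_tcp 1.0980 r 0.1628 z 0.0645 w 0.0284 Ft -1.54 Fr -1.85 Fz 0.31
```

```bash
python3 - <<'E'
from h import *
f=imaging.grab_frame("wrist"); save("w3.png",cv2.resize(f["pixels"][60:290,180:460],None,fx=2.8,fy=2.5,interpolation=cv2.INTER_CUBIC)); st()
E
```

```text
clk 8.90 th_tcp 1.0979 r 0.1628 z 0.0645 w 0.0280 Ft -1.57 Fr -0.49 Fz 1.22
```

View pics/w3.png

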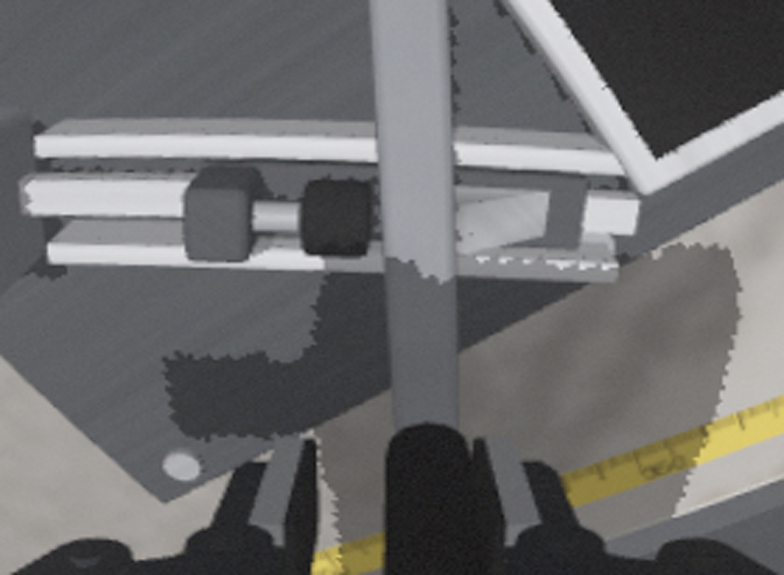

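The arm now sits just short of the buffer: bar edge at 383, buffer face at 372, with the bar 72 px = 12 mm, so the gap is about 1.8 mm. The catch leaves about 1.2 mm, so it needs 1 mm or so more.

Emit:
carry_out(offset=[[0,-0.003,0],[0,-0.003,0],[0,-0.003,0]], turn=[[0.001,0,0.006],[0.001,0,0.006],[0.001,0,0.006]])

```text
clock: 9.2
tcp_pos: [0.4308, 0.0319, 0.0644]
orientation: [-3.006, 0.685, 0.303]
contact_force: [0.2, -1.6, 0.1]
grip_width: 0.0284
```

```bash
python3 -c "
from h import *
st()"
```

```text
clk 9.20 th_tcp 1.1064 r 0.1629 z 0.0644 w 0.0284 Ft -1.35 Fr -0.92 Fz 0.15
```

Emit:
carry_out(offset=[[0,0.004,0],[0,0.008,0],[0,0.01,0],[0,0.01,0]], turn=[[-0.002,0,-0.008],[-0.004,0,-0.016],[-0.005,0,-0.02],[-0.005,0,-0.02]])

```text
clock: 9.6
tcp_pos: [0.4288, 0.0269, 0.0645]
orientation: [-3.021, 0.64, 0.304]
contact_force: [-0.1, 0.3, -0.0]
grip_width: 0.0282
```

```bash
python3 -c "
from h import *
st()"
```

```text
clk 9.60 th_tcp 1.0740 r 0.1626 z 0.0645 w 0.0282 Ft 0.29 Fr 0.21 Fz -0.00
```

Force is zero after backing off, so the sear holds the arm. Now I'll open the jaws, lift, and go to the carton.

```bash
python3 - <<'E'
from h import *
o=r.get_obs(); p0=np.array(o["tcp_pos"]); R0=Ro.from_rotvec(o["orientation"]).as_matrix()
print(rel(p0+[0,0,.1],R0), o["joints"])
p1,R1=p0+[0,0,.1],R0
a=np.degrees(np.arctan2(R0[1,1],R0[0,1])); print(a)
p2,R2=np.array([.46,.2,.2]),rot(a+75); print(rel(p2,R2,base=(p1,R1)))
E
```

```text
([-0.04, 0.001, -0.196], [0.0, 0.0, 0.0]) [-0.72809487  0.58395909  0.76468113  2.18003004 -0.66048408  0.8358707
 -1.47644608]
-113.9050057687306
([-0.096, -0.341, -0.054], [-0.086, 0.115, -0.87])
```

Emit:
carry_out(offset=[[0,0,0],[0,0,0],[-0.02,0,-0.098],[-0.04,0,-0.196],[-0.04,0,-0.196],[-0.04,0,-0.196]], turn=[[0,0,0],[0,0,0],[0,0,0],[0,0,0],[0,0,0],[0,0,0]], hand=0.45)

```text
clock: 10.2
tcp_pos: [0.4295, 0.0277, 0.1653]
orientation: [-3.02, 0.639, 0.301]
contact_force: [-0.6, 0.7, 0.4]
grip_width: 0.0472
```

Emit:
carry_out(offset=[[-0.096,-0.341,-0.054],[-0.096,-0.341,-0.054],[-0.096,-0.341,-0.054],[-0.096,-0.341,-0.054],[-0.096,-0.341,-0.054],[-0.096,-0.341,-0.054],[-0.096,-0.341,-0.054],[-0.096,-0.341,-0.054]], turn=[[-0.086,0.115,-0.87],[-0.086,0.115,-0.87],[-0.086,0.115,-0.87],[-0.086,0.115,-0.87],[-0.086,0.115,-0.87],[-0.086,0.115,-0.87],[-0.086,0.115,-0.87],[-0.086,0.115,-0.87]], hand=0)

```text
clock: 11.0
tcp_pos: [0.4589, 0.2, 0.1984]
orientation: [-2.905, -1.19, 0.034]
contact_force: [0.6, 0.2, -0.5]
grip_width: 0.0851
```

```bash
python3 - <<'E'
from h import *
o=r.get_obs(); print(o["clock"],o["tcp_pos"],o["joints"],o["contact_force"]); R0=Ro.from_rotvec(o["orientation"]).as_matrix()
print(np.degrees(np.arctan2(R0[1,1],R0[0,1]))); print(rel(np.array([.452,.33,.2]),rot(25.5)))
E
```

```text
11.0 [0.45885169 0.20004424 0.19838842] [-1.08479498  0.29864296  0.66739979  2.03344438 -0.23754516  0.90658285
 -1.08006024] [ 0.55000398  0.19430232 -0.52587962]
-45.43780164537526
([0.173, -0.195, -0.005], [-0.014, 0.007, -0.825])
```

Emit:
carry_out(offset=[[0.173,-0.195,-0.005],[0.173,-0.195,-0.005],[0.173,-0.195,-0.005],[0.173,-0.195,-0.005],[0.173,-0.195,-0.005],[0.173,-0.195,-0.005],[0.173,-0.195,-0.005],[0.173,-0.195,-0.005]], turn=[[-0.014,0.007,-0.825],[-0.014,0.007,-0.825],[-0.014,0.007,-0.825],[-0.014,0.007,-0.825],[-0.014,0.007,-0.825],[-0.014,0.007,-0.825],[-0.014,0.007,-0.825],[-0.014,0.007,-0.825]])

```text
clock: 11.8
tcp_pos: [0.453, 0.3298, 0.2]
orientation: [-1.727, -2.623, 0.002]
contact_force: [-0.1, -0.8, 0.3]
grip_width: 0.0855
```

Emit:
carry_out(offset=[[0,0,0],[0,0,0]], turn=[[0,0,0],[0,0,0]])

```text
clock: 12.0
tcp_pos: [0.4535, 0.3298, 0.2009]
orientation: [-1.741, -2.615, 0.0]
contact_force: [-0.2, -0.6, 1.0]
grip_width: 0.0856
```

```bash
cat >> h.py <<'E'
def wat(f,u,v,z):
    x,y=(u-f["cx"])/f["fx"],(v-f["cy"])/f["fy"]; t=np.hypot(x,y); d=np.array([x/t*np.sin(t),y/t*np.sin(t),np.cos(t)])
    d=np.array(f["R"]).T@d; c=-np.array(f["R"]).T@np.array(f["t"]); return c+d*(z-c[2])/d[2]
E
python3 - <<'E'
from h import *
o=r.get_obs(); print(o["clock"],o["tcp_pos"]); R0=Ro.from_rotvec(o["orientation"]).as_matrix()
print(np.degrees(np.arctan2(R0[1,1],R0[0,1])))
f=imaging.grab_frame("wrist"); px=f["pixels"]
hsv=cv2.cvtColor(px,cv2.COLOR_RGB2HSV); m=(((hsv[...,0]<8)|(hsv[...,0]>172))&(hsv[...,1]>130)&(hsv[...,2]>150)).astype(np.uint8)
n,l,s,c=cv2.connectedComponentsWithStats(m); i=1+np.argmax(s[1:,4]); ys,xs=np.nonzero(l==i); print(s[i],c[i])
W=np.array([wat(f,u,v,.03)[:2] for u,v in zip(xs,ys)]).astype(np.float32)*1000
rc=cv2.minAreaRect(W); print(rc); 
d=px.copy(); d[l==i]=(0,255,0); save("w4.png",np.hstack([px[:,160:480],d[:,160:480]]))
E
```

```text
12.0 [0.45352821 0.3298224  0.20086074]
22.679519913232806
[ 307  133   51   60 1584] [335.86616162 168.04103535]
((458.2791442871094, 347.7743225097656), (48.602394104003906, 59.175907135009766), 24.4742488861084)
```

View pics/w4.png

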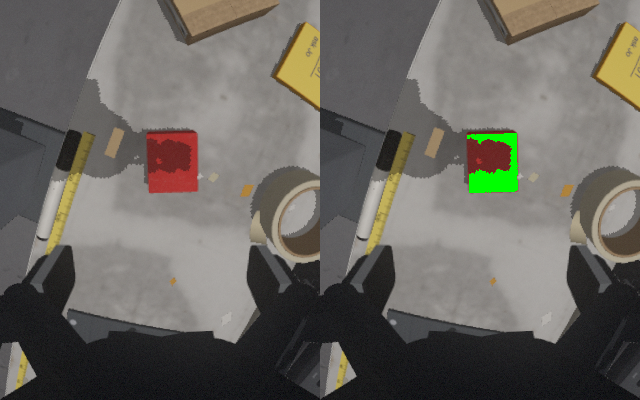

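The carton stands out clearly: a 48.6×59.2 mm top at (0.458, 0.348), 24.5°, agreeing with the top view. Going down to grasp.

```bash
python3 - <<'E'
from h import *
for z in (.09,.018): print(rel(np.array([.457,.347,z]),rot(24.5)))
E
```

```text
([0.029, 0.019, 0.222], [0.0, -0.0, -0.021])
([0.029, 0.019, 0.366], [0.0, -0.0, -0.021])
```

Emit:
carry_out(offset=[[0.029,0.019,0.11],[0.029,0.019,0.222],[0.029,0.019,0.27],[0.029,0.019,0.32],[0.029,0.019,0.366],[0.029,0.019,0.366],[0.029,0.019,0.366]], turn=[[0,0,-0.021],[0,0,-0.021],[0,0,-0.021],[0,0,-0.021],[0,0,-0.021],[0,0,-0.021],[0,0,-0.021]])

```text
clock: 12.75
tcp_pos: [0.4574, 0.3475, 0.0191]
orientation: [1.696, 2.644, 0.002]
contact_force: [0.5, 0.3, -0.0]
grip_width: 0.0855
```

Emit:
carry_out(offset=[[0,0,0],[0,0,0],[0,0,0],[0,0,0],[0,0,0],[0,0,0]], turn=[[0,0,0],[0,0,0],[0,0,0],[0,0,0],[0,0,0],[0,0,0]], hand=1, force=20)

```text
clock: 13.35
tcp_pos: [0.4582, 0.3482, 0.0204]
orientation: [1.694, 2.645, 0.006]
contact_force: [-1.0, 0.3, 7.0]
grip_width: 0.0497
```

```bash
python3 - <<'E'
from h import *
o=r.get_obs(); print(o["clock"],o["tcp_pos"],o["contact_force"]); p0=np.array(o["tcp_pos"]);R0=Ro.from_rotvec(o["orientation"]).as_matrix()
a=np.degrees(np.arctan2(R0[1,1],R0[0,1])); print(a,o["grip_width"])
print("lift",rel(p0+[0,0,.16],R0))
b=(p0+[0,0,.16],R0)
print(rel(np.array([.47,.1,.178]),rot(np.degrees(.168)),base=b))
print(rel(np.append([.492,-.066],.178),rot(np.degrees(.168)),base=b))
E
```

```text
13.35 [0.45815165 0.34824992 0.02044511] [-0.96136457  0.28343239  6.99367044]
24.70662323204111 0.04969676215025642
lift ([0.0, 0.001, -0.32], [0.0, 0.0, 0.0])
([-0.461, -0.186, 0.004], [0.002, -0.001, 0.175])
([-0.781, -0.285, 0.003], [0.002, -0.001, 0.175])
```

The fingertips brushed the bench (7 N) as the pads swung forward. I'll re-grip 5 mm higher so the tips clear the deck when placing.

Emit:
carry_out(offset=[[0,0,0],[0,0,-0.006],[0,0,-0.012],[0,0,-0.012]], turn=[[0,0,0],[0,0,0],[0,0,0],[0,0,0]], hand=0.3)

```text
clock: 13.75
tcp_pos: [0.4577, 0.3478, 0.0256]
orientation: [1.694, 2.645, 0.004]
contact_force: [-1.2, 0.4, -0.3]
grip_width: 0.0599
```

Emit:
carry_out(offset=[[0,0,0],[0,0,0],[0,0,0],[0,0,0]], turn=[[0,0,0],[0,0,0],[0,0,0],[0,0,0]], hand=1, force=25)

```text
clock: 14.15
tcp_pos: [0.4576, 0.3477, 0.0254]
orientation: [1.694, 2.645, 0.004]
contact_force: [-1.1, -1.1, 5.5]
grip_width: 0.0492
```

Emit:
carry_out(offset=[[0,0,-0.08],[0,0,-0.16],[0,0,-0.24],[0,0,-0.32],[0,0,-0.32]], turn=[[0,0,0],[0,0,0],[0,0,0],[0,0,0],[0,0,0]])

```text
clock: 14.65
tcp_pos: [0.4599, 0.3492, 0.1903]
orientation: [1.694, 2.643, 0.017]
contact_force: [0.4, 0.2, -1.1]
grip_width: 0.0495
```

```bash
python3 - <<'E'
from h import *
o=r.get_obs(); print(o["clock"],o["tcp_pos"],o["contact_force"],o["grip_width"])
print(rel(np.array([.492,-.066,.178]),rot(np.degrees(.168))))
f=imaging.grab_frame("top"); px=f["pixels"]
save("t2.png",cv2.resize(px[150:235,200:425],None,fx=3.5,fy=3.5,interpolation=cv2.INTER_CUBIC))
E
```

```text
14.65 [0.45988509 0.34920709 0.19030106] [ 0.43144546  0.23194931 -1.10443869] 0.049529660649963635
([-0.781, -0.289, 0.018], [0.007, -0.003, 0.175])
```

View pics/t2.png

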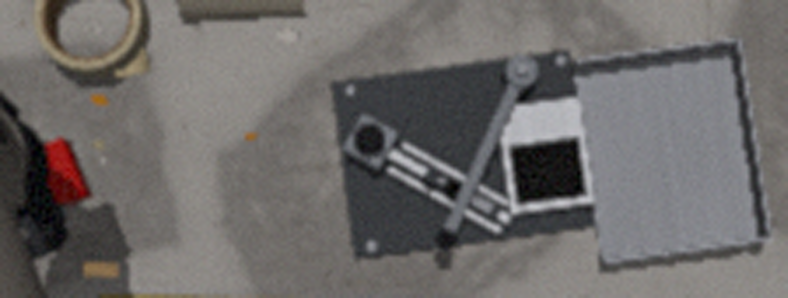

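Top view: the arm stays cocked (handle at crop (445,238)), the carton is held, and the whole seat patch shows, centre about (548,171). I'll carry it over the seat.

```bash
python3 - <<'E'
from h import *
f=imaging.grab_frame("top")
C=np.array([atz(f,(x+.5)/3.5-.5+200,(y+.5)/3.5-.5+150,.024)[:2] for x,y in [(512,148),(578,140),(585,192),(520,203)]])
print(C,C.mean(0)); print(np.degrees(np.arctan2(*(C[0]-C[3]+C[1]-C[2])[::-1])))
E
```

```text
[[ 0.51002567 -0.03419591]
 [ 0.51877999 -0.09345261]
 [ 0.47197734 -0.10057565]
 [ 0.46058148 -0.04244279]] [ 0.49034112 -0.06766674]
9.073110614742303
```

Emit:
carry_out(offset=[[-0.781,-0.289,0.018],[-0.781,-0.289,0.018],[-0.781,-0.289,0.018],[-0.781,-0.289,0.018],[-0.781,-0.289,0.018],[-0.781,-0.289,0.018],[-0.781,-0.289,0.018],[-0.781,-0.289,0.018]], turn=[[0.007,-0.003,0.175],[0.007,-0.003,0.175],[0.007,-0.003,0.175],[0.007,-0.003,0.175],[0.007,-0.003,0.175],[0.007,-0.003,0.175],[0.007,-0.003,0.175],[0.007,-0.003,0.175]])

```text
clock: 15.55
tcp_pos: [0.4865, -0.0531, 0.1743]
orientation: [-2.023, -2.399, 0.018]
contact_force: [1.6, -0.2, -1.4]
grip_width: 0.0495
```

```bash
python3 - <<'E'
from h import *
o=r.get_obs(); print(o["clock"],o["tcp_pos"],o["contact_force"],o["grip_width"])
print(rel(np.array([.492,-.066,.13]),rot(np.degrees(.168))),rel(np.array([.492,-.066,.055]),rot(np.degrees(.168))))
E
```

```text
15.55 [ 0.48650195 -0.0531397   0.1743197 ] [ 1.61794592 -0.18597855 -1.3675889 ] 0.04950556492239966
([-0.027, 0.007, 0.089], [-0.007, 0.003, 0.001]) ([-0.026, 0.009, 0.239], [-0.007, 0.003, 0.001])
```

Emit:
carry_out(offset=[[0,0,0.04],[0,0,0.06],[0,0,0.06]], turn=[[0,0,0],[0,0,0],[0,0,0]])

```text
clock: 15.85
tcp_pos: [0.4857, -0.0506, 0.1435]
orientation: [-2.021, -2.398, 0.021]
contact_force: [-0.8, -0.0, -1.2]
grip_width: 0.0494
```

```bash
python3 - <<'E'
from h import *
o=r.get_obs(); print(o["clock"],o["tcp_pos"],o["contact_force"],o["grip_width"])
for z in (.1,.056,.051):print(rel(np.array([.491,-.067,z]),rot(9.4)))
E
```

```text
15.85 [ 0.48567481 -0.05063314  0.14351748] [-0.81711854 -0.00168974 -1.1970034 ] 0.04941834320568702
([-0.034, 0.006, 0.087], [-0.009, 0.003, 0.004])
([-0.033, 0.007, 0.175], [-0.009, 0.003, 0.004])
([-0.033, 0.008, 0.185], [-0.009, 0.003, 0.004])
```

Emit:
carry_out(offset=[[-0.034,0.006,0.04],[-0.034,0.006,0.087],[-0.034,0.007,0.12],[-0.033,0.007,0.15],[-0.033,0.007,0.175],[-0.033,0.007,0.175],[-0.033,0.007,0.175]], turn=[[-0.009,0.003,0.004],[-0.009,0.003,0.004],[-0.009,0.003,0.004],[-0.009,0.003,0.004],[-0.009,0.003,0.004],[-0.009,0.003,0.004],[-0.009,0.003,0.004]])

```text
clock: 16.55
tcp_pos: [0.4935, -0.0671, 0.0587]
orientation: [2.03, 2.393, 0.006]
contact_force: [0.1, 0.1, 0.9]
grip_width: 0.0493
```

```bash
python3 - <<'E'
from h import *
o=r.get_obs(); print(o["clock"],o["tcp_pos"],o["contact_force"],o["grip_width"])
for z in (.0495,):print(rel(np.array([.491,-.067,z]),rot(9.4)))
f=imaging.grab_frame("wrist"); save("w5.png",cv2.resize(f["pixels"][40:360,130:500],None,fx=1.7,fy=1.7,interpolation=cv2.INTER_CUBIC))
E
```

```text
16.55 [ 0.49353136 -0.06713928  0.05868879] [0.05105688 0.05357087 0.91425347] 0.049280075140896454
([0.001, -0.005, 0.018], [0.003, 0.0, 0.0])
```

View pics/w5.png

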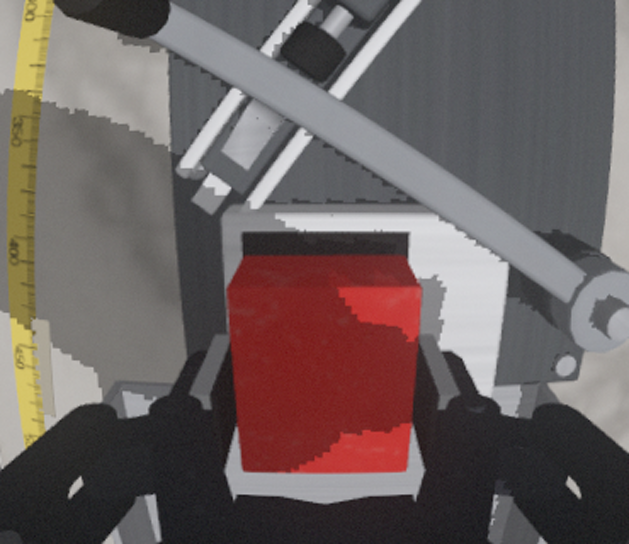

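The carton is square over the patch; a 22 px strip of the patch shows on the rail side, so it is within a few mm. Lowering.

Emit:
carry_out(offset=[[0,-0.004,0.006],[0,-0.004,0.012],[0,-0.004,0.016],[0,-0.004,0.018],[0,-0.004,0.018]], turn=[[0.003,0,0],[0.003,0,0],[0.003,0,0],[0.003,0,0],[0.003,0,0]])

```text
clock: 17.1
tcp_pos: [0.4915, -0.0681, 0.0495]
orientation: [2.033, 2.394, 0.001]
contact_force: [0.5, -0.8, -1.9]
grip_width: 0.0493
```

Emit:
carry_out(offset=[[0,0,0.002],[0,0,0.004],[0,0,0.004]], turn=[[0,0,0],[0,0,0],[0,0,0]])

```text
clock: 17.4
tcp_pos: [0.4915, -0.0681, 0.0493]
orientation: [-2.034, -2.394, -0.003]
contact_force: [-7.9, 1.7, 26.3]
grip_width: 0.0498
```

Contact. I'll back off the excess, then release gently and lift.

Emit:
carry_out(offset=[[0,0,-0.004],[0,0,-0.004]], turn=[[0,0,0],[0,0,0]])

```text
clock: 17.6
tcp_pos: [0.4918, -0.0681, 0.0499]
orientation: [2.032, 2.394, 0.002]
contact_force: [0.5, 0.1, -0.8]
grip_width: 0.0492
```

Emit:
carry_out(offset=[[0,0,0],[0,0,0],[0,0,0],[0,0,0]], turn=[[0,0,0],[0,0,0],[0,0,0],[0,0,0]], hand=0.15)

```text
clock: 18.0
tcp_pos: [0.4915, -0.068, 0.0494]
orientation: [2.033, 2.394, 0.001]
contact_force: [0.2, 0.0, 0.2]
grip_width: 0.0726
```

Emit:
carry_out(offset=[[0,0,-0.03],[0,0,-0.08],[0,0,-0.16],[0,0,-0.24],[0,0,-0.24]], turn=[[0,0,0],[0,0,0],[0,0,0],[0,0,0],[0,0,0]])

```text
clock: 18.5
tcp_pos: [0.4944, -0.0685, 0.174]
orientation: [2.029, 2.389, 0.01]
contact_force: [0.2, 0.5, 0.1]
grip_width: 0.0725
```

```bash
python3 - <<'E'
from h import *
o=r.get_obs(); print(o["clock"],o["tcp_pos"],o["contact_force"],o["grip_width"],o["joints"])
f=imaging.grab_frame("wrist"); px=f["pixels"]; save("w6.png",px)
hsv=cv2.cvtColor(px,cv2.COLOR_RGB2HSV); m=(((hsv[...,0]<8)|(hsv[...,0]>172))&(hsv[...,1]>130)&(hsv[...,2]>60)).astype(np.uint8)
n,l,s,c=cv2.connectedComponentsWithStats(m); i=1+np.argmax(s[1:,4]); ys,xs=np.nonzero(l==i)
W=np.array([wat(f,u,v,.054)[:2] for u,v in zip(xs,ys)]).astype(np.float32)*1000
print(s[i],cv2.minAreaRect(W))
for q in ["trigger_top"]:
  print([(d["score"],world(f,d["xyz"])) for d in look_for(q,"wrist")])
E
```

```text
18.5 [ 0.49443543 -0.06853393  0.17400406] [0.18923452 0.52638575 0.10765261] 0.07252783784140975 [-0.45861574  0.30299155  0.56645952  2.07549585 -0.22465864  0.81149397
  0.40394459]
[ 286  151   61   73 4270] ((490.8833312988281, -65.94022369384766), (49.626216888427734, 62.8709831237793), 9.232436180114746)
[(0.83, array([0.48329117, 0.03430155, 0.04305427]))]
```

View pics/w6.png

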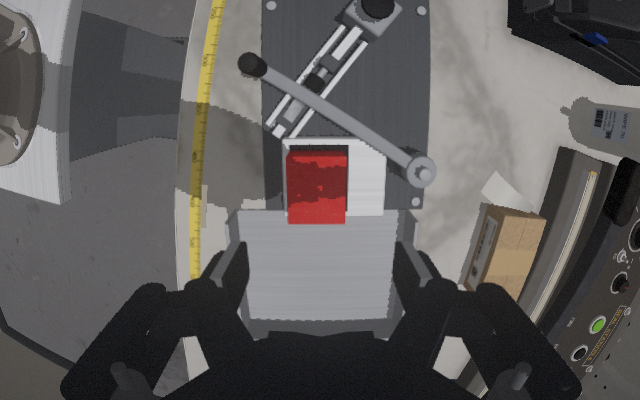

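The carton sits on the seat at (0.491, -0.066), 9.2°, released, with the arm still cocked. The trigger is at (378,5), so I'll go there with jaws shut.

```bash
python3 - <<'E'
from h import *
f=imaging.grab_frame("wrist"); print(wat(f,378,5,.058))
f=imaging.grab_frame("top"); px=f["pixels"][183:196,299:313].astype(int).sum(2); ys,xs=np.nonzero(px<110); print(len(xs),atz(f,xs.mean()+299,ys.mean()+183,.058))
print(rel(np.array([.512,.092,.13]),rot(9.4)))
E
```

```text
[0.51055955 0.09179085 0.058     ]
45 [0.50931954 0.09387678 0.058     ]
([0.308, 0.094, 0.077], [-0.001, -0.0, -0.0])
```

Three trigger measurements agree to within 3 mm: (0.511, 0.0925).

Emit:
carry_out(offset=[[0.08,0.025,0],[0.16,0.05,0],[0.24,0.075,0.02],[0.308,0.092,0.05],[0.308,0.092,0.077],[0.308,0.092,0.077],[0.308,0.092,0.077],[0.308,0.092,0.077]], turn=[[0,0,0],[0,0,0],[0,0,0],[0,0,0],[0,0,0],[0,0,0],[0,0,0],[0,0,0]], hand=1)

```text
clock: 19.5
tcp_pos: [0.5119, 0.0897, 0.1313]
orientation: [2.036, 2.391, 0.0]
contact_force: [0.2, -0.1, 0.0]
grip_width: -0.0
```

```bash
python3 - <<'E'
from h import *
o=r.get_obs(); print(o["clock"],o["tcp_pos"],o["contact_force"],o["grip_width"])
for z in (.085,.078,.06): print(rel(np.array([.511,.0925,z]),rot(9.4)))
E
```

```text
19.5 [0.5119096  0.08974944 0.13125947] [ 0.17903666 -0.07089287  0.02637768] -3.1184272959526426e-05
([0.006, -0.001, 0.093], [0.001, 0.001, -0.002])
([0.006, -0.001, 0.107], [0.001, 0.001, -0.002])
([0.006, -0.001, 0.143], [0.001, 0.001, -0.002])
```

Emit:
carry_out(offset=[[0.006,0,0.06],[0.006,0,0.093],[0.006,0,0.107],[0.006,0,0.12],[0.006,0,0.13],[0.006,0,0.143],[0.006,0,0.143],[0.006,0,0.143]], turn=[[0,0,0],[0,0,0],[0,0,0],[0,0,0],[0,0,0],[0,0,0],[0,0,0],[0,0,0]])

```text
clock: 20.3
tcp_pos: [0.5119, 0.0942, 0.0599]
orientation: [2.033, 2.393, 0.002]
contact_force: [-0.2, -1.4, 3.7]
grip_width: 0.0001
```

```bash
python3 - <<'E'
from h import *
st()
f=imaging.grab_frame("top"); px=f["pixels"]
save("t3.png",cv2.resize(px[150:235,285:425],None,fx=4,fy=4,interpolation=cv2.INTER_CUBIC))
E
```

```text
clk 20.30 th_tcp 1.7689 r 0.1491 z 0.0599 w 0.0001 Ft -0.82 Fr -1.19 Fz 3.74
```

View pics/t3.png

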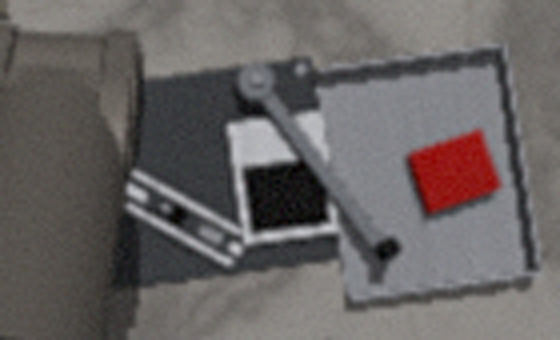

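The trigger fired: the arm is back at rest and the red carton lies flat in the tray at crop (455,172). Lifting clear and checking.

Emit:
carry_out(offset=[[0,0,-0.05],[0,0,-0.12],[0,0,-0.2],[0,0,-0.26],[0,0,-0.26],[0,0,-0.26],[0,0,-0.26],[0,0,-0.26]], turn=[[0,0,0],[0,0,0],[0,0,0],[0,0,0],[0,0,0],[0,0,0],[0,0,0],[0,0,0]])

```text
clock: 21.15
tcp_pos: [0.5104, 0.0943, 0.1883]
orientation: [-2.033, -2.395, 0.003]
contact_force: [-0.3, -0.4, 1.4]
grip_width: -0.0001
```

```bash
python3 - <<'E'
from h import *
np.set_printoptions(precision=3,suppress=True)
def red():
    f=imaging.grab_frame("top"); h=cv2.cvtColor(f["pixels"],cv2.COLOR_RGB2HSV); m=((h[...,0]<8)|(h[...,0]>172))&(h[...,1]>150)
    m[:,:330]=0; m[:,420:]=0; m[:150]=0;m[235:]=0; ys,xs=np.nonzero(m); return f,len(xs),atz(f,xs.mean(),ys.mean(),.034)
f,n,a=red(); 
for q in ["tape","notes","brown_box","marker","roll"]: print(q,[world(f,d["xyz"]) for d in look_for(q,"top")[:1]])
_,n2,b=red(); c,s=np.cos(.165),np.sin(.165)
ctr=np.array([.511,-.1755]); print(a,b,"tray frame",np.array([[c,s],[-s,c]])@(b[:2]-ctr)); st()
r.hand_in()
E
```

```text
tape [array([0.618, 0.348, 0.044])]
notes [array([0.56 , 0.503, 0.009])]
brown_box [array([0.433, 0.512, 0.049])]
marker [array([0.35 , 0.273, 0.015])]
roll [array([0.564, 0.504, 0.012])]
[ 0.519 -0.213  0.034] [ 0.519 -0.213  0.034] tray frame [ 0.002 -0.038]
clk 21.50 th_tcp 1.7648 r 0.1495 z 0.1893 w 0.0001 Ft 0.25 Fr -0.09 Fz -0.72
the job is handed in; nothing more can be done
```

The kicker was cocked, loaded and fired. The smallest carton ended up lying flat and still in the steel tray, and I handed the job in at 21.5 s. The hand-in gives no verdict, so this rests on my own checks.

- **Cocking:** I drew the arm back by the handle in small steps until the push dropped. A first back-off test showed the sear had not caught, so I went a few mm further. At the second test the force fell to zero, and the arm then stayed back on its own. I never felt the rise in force that the rubber buffer would give.
- **Carton on the seat:** it was placed within about 2 mm of the patch centre and square to it to within a degree. The wrist force reached 26 N for a moment when it touched the deck, and I eased off before letting go. That is under the 40 N limit.
- **After firing:** the arm is back at rest. The carton is about 2 mm (x) and -38 mm (y) from the tray centre, in the same place in two pictures 0.3 s apart. The robot was clear of everything.
- **Bystanders:** tape, notes, brown box and marker are within 4 mm of where they started. The last detector call for the paper roll was a false hit on the yellow note pad, so I could not confirm its position that way. The robot never went near the roll.

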